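Line the desk things up by length on the felt-strip board

ROBOT

A 7-joint arm with a two-finger parallel gripper is mounted at the origin on a cart in front of the work surface, level with it; the furniture and walls round the work are solid. World frame = base frame: x ahead of the robot, y to its left, z up, the work surface at z = 0. Lengths are in m, angles in rad, forces in N, time in s.
With the tool pointing down it reaches from about 0.425 to 0.875 m from the base axis. Payload 9.9 kg.
Tool frame: the origin (TCP) lies on the centre line of the jaws, within the pads' length; the fingertips stand 22 mm ahead of it and the grasp point (between the pads) lies 3 mm ahead of it; z points along the fingers, y is the line along which they close (so a half turn about z gives the same grasp; the last joint's range is limited). The gripper opens to 85 mm and grips with 20 to 120 N. Pads are 22 mm wide; open, the fingers measure 114 mm over their backs; the gripper's body (76 mm by 85 mm) begins 54 mm behind the grasp point. The pads swing forward as they close: fully open they stand 13 mm farther back than shut.
Start: joints at [1.122, 0.576, 0.025, 1.437, -0.015, 1.129, -0.057], TCP at [0.241, -0.631, 0.253] pointing down, gripper open.
Joint ranges: [-2.76, 2.76], [-0.34, 2.15], [-1.52, 1.57], [0.19, 2.46], [-1.09, 4.23], [0.17, 1.99], [-2.82, 2.82]. Speed limits (rad/s): [2.22, 2.22, 3.01, 3.01, 3.14, 3.14, 3.14].

INTERFACE

Orientations are given as a unit quaternion [w, x, y, z].
In Python, from cell import env gives the robot as it stands.
- The arm moves only by the shell command python3 -m crank 'ROWS'. ROWS is text: rows parted by semicolons, each of 7 numbers parted by spaces: the turn, a rotation vector about the tool's x, y, z in rad, then the shift along the tool's x, y, z in m, then the opening, from 0 (shut) to 1 (fully open). A call has 1 to 20 rows; each row is the pose to reach, as a shift and turn from the pose commanded when the call began, along the tool's axes at that moment; what a row does not reach only later rows make up. A row lasts 1/10 s, in which the tool goes at most 50 mm and 8.59 degrees, less where a joint would pass 70% of its speed; a pose out of reach is approached as far as the arm can. A call with a gripper value outside its range is refused whole. The fingers move at their own pace and stop on an object; the grip force is fixed at half the most. Time passes only in rows, so rows that repeat a pose let the fingers close. It gives the time, the measured TCP pose, the force, the opening and the grip force at its end, in the units of the state.
- env.observe(): the state, without advancing time (a new reading comes with each control period).
- env.capture(name): name is "scene" or "top" or "wrist"; returns a dict with "frame" (420x560x3 uint8, red, green, blue), "z_map" (420x560 float32, m along the optical axis (not along the pixel's ray), 0 where there is no reading), "fovy" (degrees; the focal length in pixels is half the picture's height over the tangent of half this angle, whatever the lens; pixels are square), "cx", "cy" (the principal point, pixels), "k1" (the pictures are not rectified: a ray, as slopes to the right and down, at radius r is drawn at 1 + k1 r^2 times it, then the intrinsics apply), "origin" and "attitude" of the camera in the world. Camera axes: x right, y down, z forward; pixel columns grow to the right and rows downward; lengths in m; the calibration is good to about 2 mm. A picture is of the moment at which its call begins.
- env.sign_off(): hands the job in; it is judged then, once.
The state is a dict: "time_s": time; "joints": joint angles; "joint_vel": joint speeds; "joint_efforts": joint torques, N m; "tool_pos": TCP position; "orientation": TCP orientation; "force": force on the tool from outside, world axes, zero at the start; "torque": the same for the moment, N m; "finger_gap": opening from 0.0 (shut) to 1.0 (fully open); "grasp_force": force on a finger pad.
Only numpy, scipy, OpenCV 4.12 (cv2) and the standard library are available. Lean on these libraries where they do the work, as an engineer would, in place of code of your own. Each camera call takes 0.05 s, during which the arm holds its last target. There are 200 camera calls.

TASK

Take the stapler, the mouse, the eraser and the pencil sharpener lying on the green desk mat and line them up on the wooden board there in order of length: the longest on the felt strip next to the red stud, then the next longest strip by strip, so that the shortest ends up on the strip farthest from the red stud. Lay each one right way up, lengthwise along its strip, centred where the strip's stitched lines cross. Let go of everything, and leave the calculator and the sticky notes where they are.

Things in the scene. Friction and masses are not known exactly. Their poses are not given: they have to be found in the camera images.
- stapler: black closed desk stapler, longest of the four: 136 mm long, base 36 mm wide, 50 mm high, 0.21 kg. Origin: centre of its underside; its y axis runs along its length, z up. Its upper arm, 24 mm wide, lies 25 to 50 mm above the underside over the whole length: pinch it there near mid-length. Starts on the green mat in front of the board, lying roughly left to right
- mouse: black rounded computer mouse, second longest: 100 mm long, 58 mm wide, 34 mm high, 0.085 kg. Origin: centre of its underside; its x axis runs along its length, z up. Grip both flanks across the width, pads about 15 to 22 mm above the underside. Starts on the green mat in front of the board, lying roughly left to right
- eraser: blue-sleeved white eraser, third longest: 48 mm long, 21 mm wide, 12 mm high, 0.02 kg. Origin at the centre of its underside; its own y axis runs along its length, z up. It starts on the green mat in front of the board, lying roughly left to right
- sharpener: small bright metal wedge pencil sharpener, the shortest: 25 mm long, 15 mm wide, 10 mm high (12 mm with its screw), 0.016 kg. Origin at the centre of its underside; its own y axis runs along its length, z up. It starts on the green mat in front of the board, lying roughly left to right
- board: pale wooden board fixed to the desk on a thin green mat, 366 x 150 x 6 mm, with four blue felt strips inlaid flush. Origin: centre of underside; y runs along the row (to the robot's left within 0.15 rad), x along the strips, away from the robot. Strips are 140 mm (x) by 62 mm (y); thin pale lines cross at each centre: x = 0, y = -117, -39, +39, +117 mm. Felt is 6 mm above the desk
- red_stud: low red round stud, 24 mm across, 8.5 mm high, fixed on the board 165 mm from its centre, beyond one end of the row of strips (either end; a bare steel stud is at the other). It marks the end where the longest thing belongs. Origin: centre of its underside, 6 mm above the desk
- calculator: grey desk calculator, 124 x 76 x 17 mm, lying to the right of the board; to be left alone. Origin at the centre of its underside
- sticky_notes: block of pale blue and yellow sticky notes, 76 x 77 x 18 mm, at the right front of the desk; to be left alone. Origin at the centre of its underside

How it is judged:
By the outcome, as a careful person would: the job done as asked, in the order asked, and still so for the second after the job is handed in, with the robot touching nothing.
It also fails if it takes over 99 s, if anything falls off the work surface, if the arm or the gripper's body presses on something with over 40 N, if the wrist force passes 120 N, or if a joint passes its speed limit or range.

## Working session

There is one attempt and no reset: what is moved stays moved. The work goes in short steps, Python scripts to look and compute and a shell command to move; the robot and the scene stay as the last step left them, time stands still between calls to the robot, and variables do not carry over. Pictures are saved under pics/ and viewed, at most 14 in all, crops included, and the job is handed in when it is done.

```bash
ls; mkdir -p pics
cat > h.py <<'E'
import numpy as np, cv2
from cell import env
from scipy.spatial.transform import Rotation as R
def rot(q): q=np.array(q,float); return R.from_quat([q[1],q[2],q[3],q[0]])
def K(c):
    h=c["frame"].shape[0]; f=h/2/np.tan(np.radians(c["fovy"])/2)
    return np.array([[f,0,c["cx"]],[0,f,c["cy"]],[0,0,1]])
def att(c):
    a=np.array(c["attitude"],float); return a if a.shape==(3,3) else rot(a).as_matrix()
def cast(c,px,z):
    """pixels (n,2) -> world points on plane at height z"""
    px=np.array(px,float).reshape(-1,1,2)
    n=cv2.undistortPoints(px,K(c),np.array([c["k1"],0,0,0,0.]))[:,0]
    d=np.c_[n,np.ones(len(n))]@att(c).T; o=np.array(c["origin"])
    return o+d*((z-o[2])/d[:,2])[:,None]
def save(c,n): cv2.imwrite("pics/"+n,c["frame"][:,:,::-1])
E
python3 - <<'E'
from h import *
for n in("scene","top"):
    c=env.capture(n); save(c,n+"0.png"); np.savez(n+"0.npz",**c); print(n,c["fovy"],c["cx"],c["cy"],c["k1"],c["origin"],c["attitude"])
s=env.observe(); print(s)
E
```

```text
pics
scene 45.17730975461327 272.2059541556873 198.7743981345163 -0.17925671304896754 [-0.61535944  0.35281575  0.68130962] [ 0.28429667 -0.44804092  0.71884152 -0.44911202]
top 57.62274493069327 287.00390943698926 211.37836118741635 -0.031041491312394566 [ 0.39491965 -0.19356184  1.03539657] [-0.04599458  0.70591611 -0.70470927  0.05433038]
{'time_s': 0.1, 'joints': array([ 1.12220148,  0.5764347 ,  0.02485048,  1.4378072 , -0.01497751,
        1.12899813, -0.05651493]), 'joint_vel': array([-3.62200496e-04, -1.29304766e-03, -1.55334348e-05, -9.16018992e-04,
        9.25377570e-04,  5.19874232e-04,  1.09411111e-04]), 'joint_efforts': array([ 6.85068881e-03, -7.67307329e+01,  2.25841373e+00, -2.86605138e+01,
        1.59501855e-02,  8.74120829e-03, -7.91604248e-05]), 'tool_pos': array([ 0.24068245, -0.63024289,  0.25254383]), 'orientation': array([-7.08989649e-04,  9.83409143e-01,  1.81399895e-01, -1.79650393e-04]), 'force': array([-0.94997845, -0.39972181,  0.35838776]), 'torque': array([0.03885144, 0.01774887, 0.02169586]), 'grasp_force': 0.0, 'finger_gap': 1.0028623405768093}
```

View pics/top0.png

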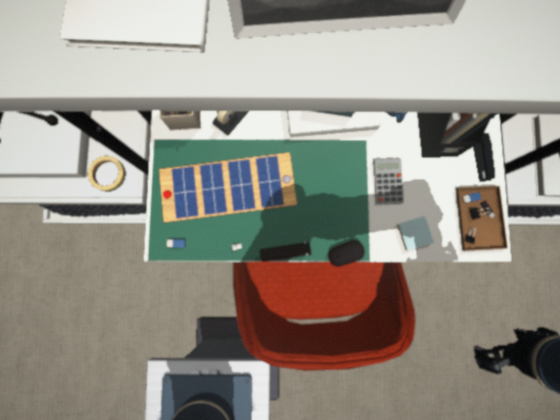

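View pics/scene0.png

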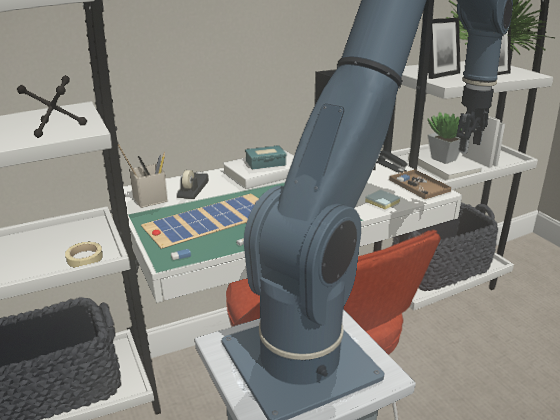

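The top view shows the board with the red stud at its left end (168,194) and steel at (287,180). The eraser is at (176,243), the sharpener at (237,247), the stapler at (285,252) and the mouse at (346,252). The scene view confirms the layout, and the arm is clear on the right.

```bash
cat >> h.py <<'E'
def blobs(m,amin):
    n,l,s,ce=cv2.connectedComponentsWithStats(m.astype(np.uint8)); return [(s[i],ce[i],(l==i)) for i in range(1,n) if s[i][4]>=amin]
def rect(m,c,z):
    """min-area rectangle in world plane z: centre, long, short, angle of long axis"""
    cn=max(cv2.findContours(m.astype(np.uint8),cv2.RETR_EXTERNAL,cv2.CHAIN_APPROX_NONE)[0],key=cv2.contourArea)
    w=cast(c,cn[:,0],z)[:,:2]; (x,y),(a,b),t=cv2.minAreaRect((w*1000).astype(np.float32))
    t=np.radians(t)
    if b>a: a,b,t=b,a,t+np.pi/2
    return np.round([x,y,a,b,(t+np.pi/2)%np.pi-np.pi/2],3)
E
python3 - <<'E'
from h import *
c=dict(np.load("top0.npz")); f=c["frame"]; z=c["z_map"]
for (u,v) in [(168,194),(287,180),(176,243),(237,247),(285,252),(346,252),(388,180),(415,235),(350,102),(350,50),(230,120),(180,115),(460,130),(330,130),(300,300),(200,255),(350,20)]:
    zz=c["origin"][2]-z[v,u]; print((u,v),cast(c,[(u,v)],zz)[0].round(3))
hsv=cv2.cvtColor(f,cv2.COLOR_RGB2HSV)
roi=np.zeros(f.shape[:2],bool); roi[145:258,155:367]=1
blue=(hsv[...,0]>100)&(hsv[...,0]<130)&(hsv[...,1]>90)&roi
for s,ce,m in blobs(blue,30): print("blue",s,rect(m,c,.006))
dark=(f.max(2)<45)&roi
for s,ce,m in blobs(dark,60): print("dark",s,ce)
red=(f[...,0]>120)&(f[...,1]<70)&roi
for s,ce,m in blobs(red,10): print("red",s,cast(c,[ce],.0145))
x=cv2.resize(f[140:265,150:370],None,fx=3.6,fy=3.6,interpolation=cv2.INTER_CUBIC); cv2.imwrite("pics/crop.png",x[:,:,::-1])
E
```

```text
(168, 194) [ 0.591  0.123 -0.003]
(287, 180) [ 0.633 -0.206 -0.011]
(176, 243) [0.455 0.09  0.016]
(237, 247) [ 0.445 -0.072  0.015]
(285, 252) [ 0.43 -0.2   0.05]
(346, 252) [ 0.431 -0.359  0.037]
(388, 180) [ 0.636 -0.492 -0.015]
(415, 235) [ 0.477 -0.551  0.014]
(350, 102) [ 0.581 -0.271  0.621]
(350, 50) [ 0.644 -0.272  0.624]
(230, 120) [ 0.8   -0.045  0.012]
(180, 115) [0.796 0.083 0.056]
(460, 130) [ 0.742 -0.651  0.102]
(330, 130) [ 0.782 -0.329 -0.014]
(300, 300) [ 0.284 -0.251 -0.239]
(200, 255) [0.423 0.027 0.007]
(350, 20) [ 0.676 -0.271  0.634]
blue [268 157  11  23 181] [ 6.63226e+02 -1.66279e+02  6.17830e+01  2.29990e+01  1.29000e-01]
blue [257 159  11  22 184] [ 6.59370e+02 -1.37182e+02  6.17220e+01  2.32750e+01  1.33000e-01]
blue [240 161  11  22 184] [ 6.52996e+02 -8.89690e+01  6.17030e+01  2.33090e+01  1.37000e-01]
blue [229 162  11  23 188] [ 6.49018e+02 -5.99220e+01  6.18990e+01  2.37030e+01  1.37000e-01]
blue [212 164  11  23 192] [ 6.42846e+02 -1.16670e+01  6.22260e+01  2.40340e+01  1.34000e-01]
blue [201 166  11  22 189] [6.38853e+02 1.74910e+01 6.20240e+01 2.
[... 479 characters left out ...]
01]
blue [232 187  11  23 196] [ 5.80001e+02 -6.90470e+01  6.21600e+01  2.36740e+01  1.40000e-01]
blue [215 188  10  24 195] [ 5.74146e+02 -2.07310e+01  6.30760e+01  2.37760e+01  1.33000e-01]
blue [204 190  11  23 194] [5.69648e+02 8.27200e+00 6.17090e+01 2.34880e+01 1.37000e-01]
blue [186 192  11  24 198] [5.63473e+02 5.63910e+01 6.20820e+01 2.43710e+01 1.47000e-01]
blue [175 194  11  23 196] [5.59636e+02 8.59520e+01 6.23290e+01 2.34460e+01 1.32000e-01]
blue [174 239  11   9  83] [455.445  84.93   27.543  21.494  -1.568]
dark [329 241  32  17 260] [342.18846154 248.89615385]
dark [260 243  50  15 542] [284.81918819 250.85055351]
red [164 191   7   7  34] [[0.58823846 0.12107836 0.0145    ]]
```

View pics/crop.png

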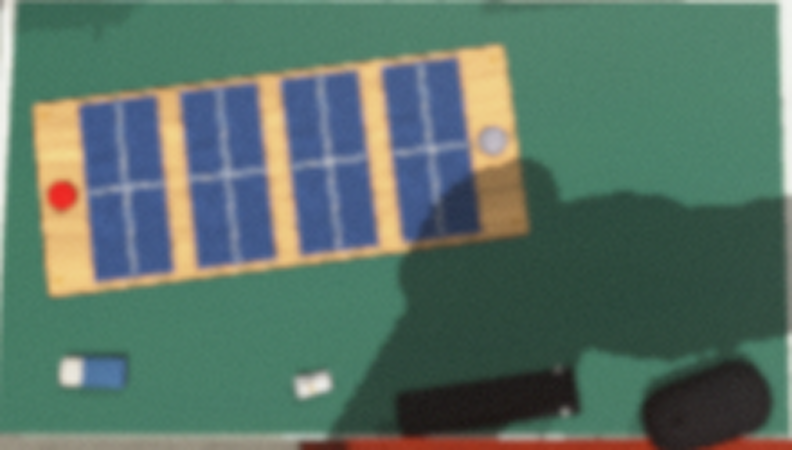

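The crop confirms it: stud at the left end, all four items right way up, the stapler's far end near (575,390), and the mouse close to the desk's front edge. Next is a wrist view from above the stapler and mouse.

```bash
cat >> h.py <<'E'
def goto(p,psi):
    """row (turn,shift) from the measured pose to tool-down pose at p with tool-x heading psi"""
    s=env.observe(); A=rot(s["orientation"]).as_matrix()
    T=np.array([[np.cos(psi),np.sin(psi),0],[np.sin(psi),-np.cos(psi),0],[0,0,-1]])
    r=R.from_matrix(A.T@T).as_rotvec(); d=A.T@(np.array(p)-s["tool_pos"])
    print("pos",s["tool_pos"].round(4),"psi",round(float(np.arctan2(A[1,0],A[0,0])),4),"t",s["time_s"]); print("row",r.round(3),d.round(4))
E
python3 -c "
from h import *
goto([.45,-.28,.25],1.571)"
```

```text
pos [ 0.2407 -0.6302  0.2525] psi 0.3648 t 0.1
row [-1.000e-03 -1.000e-03 -1.206e+00] [ 0.3205 -0.2525  0.0029]
```

```bash
r="" ; python3 -m crank '0 0 -1.206 0.32 -0.252 0.003 1;0 0 -1.206 0.32 -0.252 0.003 1;0 0 -1.206 0.32 -0.252 0.003 1;0 0 -1.206 0.32 -0.252 0.003 1;0 0 -1.206 0.32 -0.252 0.003 1;0 0 -1.206 0.32 -0.252 0.003 1;0 0 -1.206 0.32 -0.252 0.003 1;0 0 -1.206 0.32 -0.252 0.003 1;0 0 -1.206 0.32 -0.252 0.003 1;0 0 -1.206 0.32 -0.252 0.003 1;0 0 -1.206 0.32 -0.252 0.003 1;0 0 -1.206 0.32 -0.252 0.003 1;0 0 -1.206 0.32 -0.252 0.003 1;0 0 -1.206 0.32 -0.252 0.003 1'
python3 - <<'E'
from h import *
c=env.capture("wrist"); save(c,"w1.png"); np.savez("w1.npz",**c); print(c["fovy"],c["origin"],c["attitude"],c["k1"])
s=env.observe(); print(s["tool_pos"],s["orientation"],s["joints"].round(2))
E
```

```text
time_s: 1.5
tool_pos: [0.4493, -0.2819, 0.2502]
orientation: [-0.0, 0.708, 0.706, -0.0]
force: [-0.1, 0.8, -0.3]
finger_gap: 1.001
grasp_force: 0.0
61.30083783989492 [ 0.44971617 -0.20397873  0.37183608] [ 1.52751585e-01  9.88264261e-01 -8.18823460e-04 -1.79684027e-04] 0.027425785869835562
[ 0.44945235 -0.2817123   0.25024437] [-3.00077721e-05  7.07645651e-01  7.06567494e-01 -8.69420358e-05] [ 0.72  0.38 -0.35  1.81  0.15  0.98  0.31]
```

View pics/w1.png

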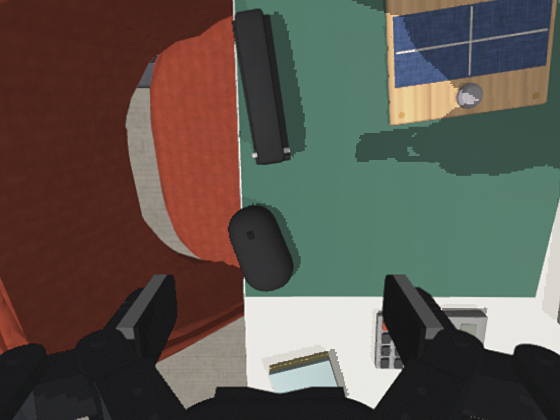

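The wrist view shows the stapler from (250,10) to (270,160) and the mouse at (261,248), both beside the desk edge, with one end of the board at top right.

```bash
cat >> h.py <<'E'
def cloud(c,m):
    v,u=np.nonzero(m&(c["z_map"]>0)); n=cv2.undistortPoints(np.c_[u,v].astype(float).reshape(-1,1,2),K(c),np.array([c["k1"],0,0,0,0.]))[:,0]
    return (np.c_[n,np.ones(len(n))]*c["z_map"][v,u][:,None])@att(c).T+np.array(c["origin"])
def prect(P):
    (x,y),(a,b),t=cv2.minAreaRect((P[:,:2]*1000).astype(np.float32)); t=np.radians(t)
    if b>a: a,b,t=b,a,t+np.pi/2
    return np.round([x,y,a,b,t%np.pi],3)
E
python3 - <<'E'
from h import *
c=dict(np.load("w1.npz")); f=c["frame"]
roi=np.zeros(f.shape[:2],bool); roi[0:300,228:310]=1
dark=(f.max(2)<60)&(f[...,1]<f[...,0]+12)&roi
for s,ce,m in blobs(dark,500):
    P=cloud(c,m); print(s,ce,P[:,2].min(),np.percentile(P[:,2],[5,50,95]).round(3))
    for lo in (.003,.012,.025,.04):
        Q=P[(P[:,2]>lo)&(P[:,2]<.07)]
        if len(Q)>50: print(lo,len(Q),prect(Q),Q.mean(0).round(4))
    print("sil",rect(m,c,.05),rect(m,c,.015))
P=cloud(c,(f[...,1]>f[...,0]+25)&(f[...,1]>90)); print("mat z",np.percentile(P[:,2],[5,50,95]).round(4))
E
```

```text
[ 232    9   58  156 5473] [261.00657775  85.17705098] 0.005043389739934789 [0.008 0.045 0.05 ]
0.003 5447 [ 433.263 -201.062  134.589   35.481    1.723] [ 0.4338 -0.1951  0.0386]
0.012 4358 [ 432.901 -198.684  129.485   25.62     1.729] [ 0.4326 -0.1954  0.046 ]
0.025 4358 [ 432.901 -198.684  129.485   25.62     1.729] [ 0.4326 -0.1954  0.046 ]
0.04 4075 [ 433.192 -200.585  125.556   24.974    1.722] [ 0.4331 -0.1991  0.0466]
sil [ 434.885 -199.34   124.533   31.437   -1.42 ] [ 433.272 -198.835  138.076   34.855   -1.42 ]
[ 228  205   65   86 3918] [260.118683   248.10770801] -0.26967669327485816 [0.016 0.031 0.035]
0.003 3895 [ 428.533 -360.948   96.437   55.511    1.906] [ 0.4294 -0.3553  0.0289]
0.012 3844 [ 429.083 -360.596   96.22    55.635    1.875] [ 0.4294 -0.3557  0.0291]
0.025 3045 [ 429.715 -362.751   88.972   49.553    1.873] [ 0.4291 -0.3601  0.0315]
sil [ 430.128 -347.34    91.69    51.891   -1.208] [ 427.998 -362.93   101.661   57.535   -1.208]
mat z [0.0001 0.0016 0.0031]
```

```bash
python3 -c "
from h import *
goto([.433,-.200,.045],1.724)"
```

```text
pos [ 0.4495 -0.2817  0.2502] psi 1.5693 t 1.55
row [-0.     0.    -0.155] [ 0.0817 -0.0165  0.2052]
```

```bash
python3 -m crank '0 0 -0.155 0.082 -0.0165 0.1 1;0 0 -0.155 0.082 -0.0165 0.1 1;0 0 -0.155 0.082 -0.0165 0.1 1;0 0 -0.155 0.082 -0.0165 0.14 1;0 0 -0.155 0.082 -0.0165 0.18 1;0 0 -0.155 0.082 -0.0165 0.205 1;0 0 -0.155 0.082 -0.0165 0.205 1;0 0 -0.155 0.082 -0.0165 0.205 0.7;0 0 -0.155 0.082 -0.0165 0.205 0.4;0 0 -0.155 0.082 -0.0165 0.205 0.1;0 0 -0.155 0.082 -0.0165 0.205 0.1;0 0 -0.155 0.082 -0.0165 0.205 0.1;0 0 -0.155 0.082 -0.0165 0.205 0.1;0 0 -0.155 0.082 -0.0165 0.205 0.1;0 0 -0.155 0.082 -0.0165 0.205 0.1'; python3 -c "
from h import *
goto([.433,-.200,.045],1.724)"
```

```text
time_s: 3.05
tool_pos: [0.4337, -0.1994, 0.0464]
orientation: [0.001, 0.65, 0.76, 0.0]
force: [-2.4, 0.2, 11.0]
finger_gap: 0.279
grasp_force: 58.3
pos [ 0.4337 -0.1994  0.0464] psi 1.7254 t 3.05
row [0.001 0.001 0.001] [-0.0005 -0.0008  0.0014]
```

Run:
```python
from h import *
c=dict(np.load("w1.npz")); f=c["frame"]; hsv=cv2.cvtColor(f,cv2.COLOR_RGB2HSV)
b=(hsv[...,0]>100)&(hsv[...,0]<130)&(hsv[...,1]>90); b[:, :380]=0; b[130:]=0
b=cv2.morphologyEx(b.astype(np.uint8),cv2.MORPH_OPEN,np.ones((3,3)))
for s,ce,m in blobs(b,400): print(s,rect(m,c,.006))
print("cross",cast(c,[(470,42)],.006))
g=(f.min(2)>235)
t=dict(np.load("top0.npz"))
# steel stud both views
print(cast(c,[(469,96)],.0145),cast(t,[(287,179)],.0145))
# top-camera stapler silhouette at z .05
ft=t["frame"]; m=np.zeros(ft.shape[:2],bool); m[235:262,255:318]=1; m&=ft.max(2)<45
print("top stapler",rect(m,t,.045))
print(cast(t,[(176.5,243)],.012))
goto([.5967,.0759,.15],.135)
```

```text
[ 473    0   79   39 2495] [ 6.60312e+02 -1.35265e+02  6.76140e+01  2.87900e+01  1.30000e-01]
[ 393    5   77   46 2602] [ 5.89539e+02 -1.44822e+02  6.81630e+01  2.89380e+01  1.36000e-01]
[ 471   32   77   44 2468] [ 6.64622e+02 -1.66977e+02  6.76650e+01  2.88160e+01  1.36000e-01]
[ 395   44   74   43 2366] [ 5.93965e+02 -1.76459e+02  6.81130e+01  2.89330e+01  1.34000e-01]
cross [[ 0.62722475 -0.15647323  0.006     ]]
[[ 0.63009915 -0.20405934  0.0145    ]] [[ 0.63034207 -0.20547611  0.0145    ]]
top stapler [ 430.979 -198.34   128.485   33.812   -1.421]
[[0.45505694 0.08988898 0.012     ]]
pos [ 0.4337 -0.1994  0.0464] psi 1.7254 t 3.05
row [ 0.002 -0.     1.59 ] [ 0.2468  0.2036 -0.1036]
```

```bash
python3 -m crank '0 0 0 0 0 -0.05 0.1;0 0 0 0 0 -0.1 0.1;0 0 0 0 0 -0.1036 0.1;0 0 1.59 0.2468 0.2036 -0.1036 0.1;0 0 1.59 0.2468 0.2036 -0.1036 0.1;0 0 1.59 0.2468 0.2036 -0.1036 0.1;0 0 1.59 0.2468 0.2036 -0.1036 0.1;0 0 1.59 0.2468 0.2036 -0.1036 0.1;0 0 1.59 0.2468 0.2036 -0.1036 0.1;0 0 1.59 0.2468 0.2036 -0.1036 0.1;0 0 1.59 0.2468 0.2036 -0.1036 0.1;0 0 1.59 0.2468 0.2036 -0.1036 0.1;0 0 1.59 0.2468 0.2036 -0.1036 0.1;0 0 1.59 0.2468 0.2036 -0.1036 0.1;0 0 1.59 0.2468 0.2036 -0.1036 0.1;0 0 1.59 0.2468 0.2036 -0.1036 0.1;0 0 1.59 0.2468 0.2036 -0.1036 0.1;0 0 1.59 0.2468 0.2036 -0.1036 0.1'
python3 - <<'E'
from h import *
goto([.596,.076,.0515],.135)
c=env.capture("top"); f=c["frame"][140:265,150:370]; cv2.imwrite("pics/t2.png",cv2.resize(f,None,fx=3.6,fy=3.6,interpolation=cv2.INTER_CUBIC)[:,:,::-1])
print(env.observe()["joints"].round(2))
E
```

```text
time_s: 4.85
tool_pos: [0.5964, 0.0761, 0.1489]
orientation: [-0.0, 0.998, 0.068, -0.0]
force: [-0.1, 0.1, -1.7]
finger_gap: 0.278
grasp_force: 60.3
pos [0.5964 0.0761 0.1489] psi 0.137 t 4.85
row [-0.     0.     0.002] [-0.0004  0.0001  0.0974]
[-0.26  0.58  0.09  1.77 -0.07  0.8  -1.58]
```

View pics/t2.png

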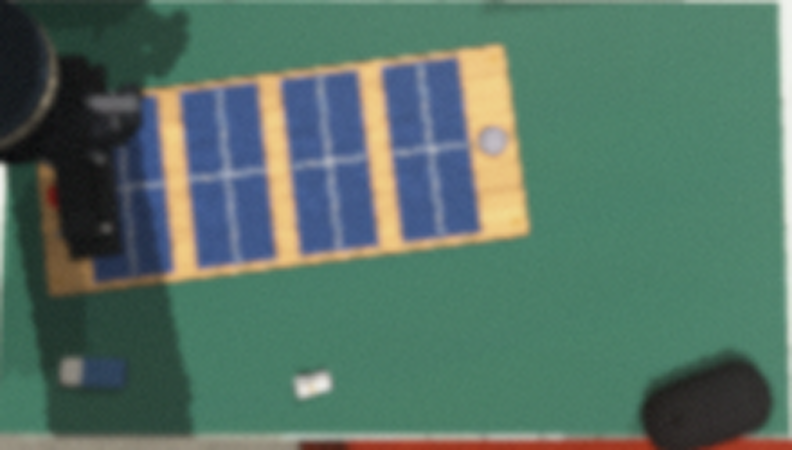

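The stapler hangs level and aligned over the red-end strip, and the other items haven't moved. Lower and release.

```bash
python3 -m crank '0 0 0 0 0 0.04 0.1;0 0 0 0 0 0.075 0.1;0 0 0 0 0 0.09 0.1;0 0 0.002 0 0 0.0965 0.1;0 0 0.002 0 0 0.0975 0.1;0 0 0.002 0 0 0.0975 0.1;0 0 0.002 0 0 0.0975 0.2;0 0 0.002 0 0 0.0975 0.35;0 0 0.002 0 0 0.0975 0.5;0 0 0.002 0 0 0.0975 0.5;0 0 0.002 0 0 0.0975 0.5;0 0 0.002 0 0 0.06 0.5;0 0 0.002 0 0 0.02 0.5;0 0 0.002 0 0 0 0.5;0 0 0.002 0 0 0 0.5'; python3 -c "
from h import *
goto([.4285,-.361,.15],1.89)"
```

```text
time_s: 6.4
tool_pos: [0.5982, 0.0764, 0.1522]
orientation: [-0.0, 0.998, 0.067, 0.003]
force: [-0.1, 0.7, -0.0]
finger_gap: 0.502
grasp_force: 0.0
pos [0.5982 0.0764 0.1522] psi 0.1336 t 6.4
row [ 0.005 -0.004 -1.756] [-0.2265  0.4109  0.0008]
```

```bash
python3 -m crank '0.005 -0.004 -1.756 -0.2265 0.411 0 1;0.005 -0.004 -1.756 -0.2265 0.411 0 1;0.005 -0.004 -1.756 -0.2265 0.411 0 1;0.005 -0.004 -1.756 -0.2265 0.411 0 1;0.005 -0.004 -1.756 -0.2265 0.411 0 1;0.005 -0.004 -1.756 -0.2265 0.411 0 1;0.005 -0.004 -1.756 -0.2265 0.411 0 1;0.005 -0.004 -1.756 -0.2265 0.411 0 1;0.005 -0.004 -1.756 -0.2265 0.411 0 1;0.005 -0.004 -1.756 -0.2265 0.411 0 1;0.005 -0.004 -1.756 -0.2265 0.411 0 1;0.005 -0.004 -1.756 -0.2265 0.411 0 1;0.005 -0.004 -1.756 -0.2265 0.411 0 1;0.005 -0.004 -1.756 -0.2265 0.411 0 1;0.005 -0.004 -1.756 -0.2265 0.411 0 1;0.005 -0.004 -1.756 -0.2265 0.411 0 1'
python3 - <<'E'
from h import *
goto([.4285,-.361,.024],1.89)
c=env.capture("top"); f=c["frame"][140:265,150:370]; cv2.imwrite("pics/t3.png",cv2.resize(f,None,fx=3.6,fy=3.6,interpolation=cv2.INTER_CUBIC)[:,:,::-1])
m=np.zeros(c["frame"].shape[:2],bool); m[145:240,160:210]=1; m&=c["frame"].max(2)<50
print("stapler",rect(m,c,.05),rect(m,c,.045))
E
```

```text
time_s: 8.0
tool_pos: [0.4269, -0.361, 0.1488]
orientation: [-0.002, 0.586, 0.81, -0.002]
force: [0.9, 0.3, -0.5]
finger_gap: 1.001
grasp_force: 0.0
pos [ 0.4269 -0.361   0.1488] psi 1.8888 t 8.0
row [-0.006 -0.001 -0.001] [-0.0007  0.0022  0.1248]
stapler [5.91712e+02 6.87620e+01 1.32633e+02 3.22060e+01 1.31000e-01] [5.92711e+02 7.00940e+01 1.33306e+02 3.23700e+01 1.31000e-01]
```

View pics/t3.png

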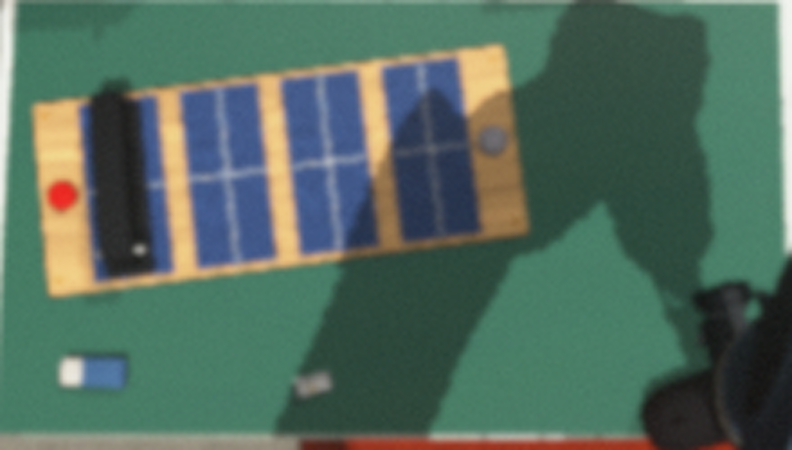

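The stapler is upright on the red-end strip, running from about (110,90) to (135,270). The gripper is at the mouse, so I'll grasp it.

```bash
python3 -m crank '-0.006 0 0 -0.0007 0.0022 0.05 1;-0.006 0 0 -0.0007 0.0022 0.09 1;-0.006 0 0 -0.0007 0.0022 0.115 1;-0.006 0 0 -0.0007 0.0022 0.125 1;-0.006 0 0 -0.0007 0.0022 0.125 1;-0.006 0 0 -0.0007 0.0022 0.125 0.8;-0.006 0 0 -0.0007 0.0022 0.125 0.6;-0.006 0 0 -0.0007 0.0022 0.125 0.5;-0.006 0 0 -0.0007 0.0022 0.125 0.5;-0.006 0 0 -0.0007 0.0022 0.125 0.5;-0.006 0 0 -0.0007 0.0022 0.125 0.5;-0.006 0 0 -0.0007 0.0022 0.125 0.5'; python3 -c "
from h import *
goto([.6064,-.0016,.13],.135)"
```

```text
time_s: 9.25
tool_pos: [0.429, -0.362, 0.026]
orientation: [0.001, 0.586, 0.81, 0.0]
force: [-2.8, 1.6, 12.4]
finger_gap: 0.623
grasp_force: 60.8
pos [ 0.429 -0.362  0.026] psi 1.8897 t 9.25
row [ 0.003 -0.     1.755] [ 0.2864  0.2816 -0.1039]
```

```bash
python3 -m crank '0 0 0 0 0 -0.05 0.5;0 0 0 0 0 -0.1 0.5;0.003 0 1.755 0.2864 0.2816 -0.104 0.5;0.003 0 1.755 0.2864 0.2816 -0.104 0.5;0.003 0 1.755 0.2864 0.2816 -0.104 0.5;0.003 0 1.755 0.2864 0.2816 -0.104 0.5;0.003 0 1.755 0.2864 0.2816 -0.104 0.5;0.003 0 1.755 0.2864 0.2816 -0.104 0.5;0.003 0 1.755 0.2864 0.2816 -0.104 0.5;0.003 0 1.755 0.2864 0.2816 -0.104 0.5;0.003 0 1.755 0.2864 0.2816 -0.104 0.5;0.003 0 1.755 0.2864 0.2816 -0.104 0.5;0.003 0 1.755 0.2864 0.2816 -0.104 0.5;0.003 0 1.755 0.2864 0.2816 -0.104 0.5;0.003 0 1.755 0.2864 0.2816 -0.104 0.5;0.003 0 1.755 0.2864 0.2816 -0.104 0.5;0.003 0 1.755 0.2864 0.2816 -0.104 0.5;0.003 0 1.755 0.2864 0.2816 -0.104 0.5'
python3 - <<'E'
from h import *
goto([.6064,-.0016,.031],.135)
c=env.capture("wrist"); save(c,"w2.png"); np.savez("w2.npz",**c)
E
```

```text
time_s: 11.05
tool_pos: [0.606, -0.0013, 0.1286]
orientation: [-0.002, 0.998, 0.068, -0.001]
force: [-0.6, 0.1, -1.0]
finger_gap: 0.62
grasp_force: 64.4
pos [ 0.606  -0.0013  0.1286] psi 0.1361 t 11.05
row [-0.003  0.001  0.001] [0.0005 0.0006 0.0976]
```

View pics/w2.png

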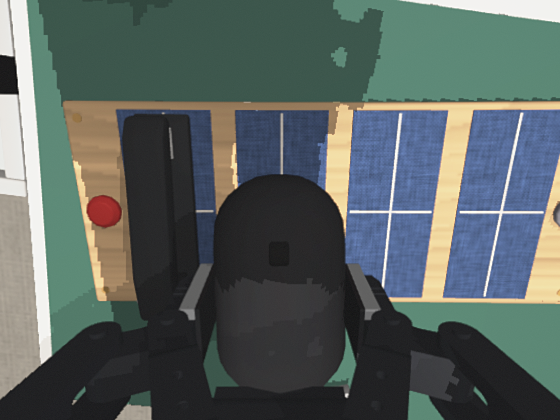

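The mouse is held straight over strip 2, which is next to the stapler. The stapler (160,210) stands on its strip between the stud and the mouse.

Run:
```python
from h import *
c=dict(np.load("w2.npz")); f=c["frame"]; s=env.observe()
dk=(f.max(2)<70)
m=np.zeros(dk.shape,bool); m[105:320,118:200]=1; P=cloud(c,m&dk); P=P[(P[:,2]>.008)&(P[:,2]<.07)]
for lo in(.008,.03): Q=P[P[:,2]>lo]; print("stapler",prect(Q),np.percentile(Q[:,2],98))
m[:]=0; m[170:400,212:348]=1; P=cloud(c,m&(f.max(2)<95)); A=rot(s["orientation"]).as_matrix()
L=(P-s["tool_pos"])@A; L=L[(L[:,2]>-.02)&(L[:,2]<.03)]
print("mouse tool x range",L[:,0].min(),L[:,0].max(),"y",np.percentile(L[:,1],[1,99]),"z",np.percentile(L[:,2],[1,50,99]))
```

```text
stapler [5.98055e+02 8.24710e+01 1.27187e+02 4.77990e+01 1.25000e-01] 0.05692203909048888
stapler [5.98788e+02 7.64710e+01 1.27056e+02 2.51010e+01 1.29000e-01] 0.057059526310542466
mouse tool x range -0.037854627709199416 0.04867788039547624 y [-0.02674121  0.02579939] z [-0.00929904 -0.00526755  0.0136166 ]
```

```bash
python3 -m crank '-0.003 0 0 0 0 0.04 0.5;-0.003 0 0 0.001 0.0005 0.075 0.5;-0.003 0 0 0.001 0.0005 0.09 0.5;-0.003 0 0 0.001 0.0005 0.0965 0.5;-0.003 0 0 0.001 0.0005 0.0975 0.5;-0.003 0 0 0.001 0.0005 0.0975 0.5;-0.003 0 0 0.001 0.0005 0.0975 0.65;-0.003 0 0 0.001 0.0005 0.0975 0.75;-0.003 0 0 0.001 0.0005 0.0975 0.84;-0.003 0 0 0.001 0.0005 0.0975 0.84;-0.003 0 0 0.001 0.0005 0.0975 0.84;-0.003 0 0 0.001 0.0005 0.06 0.84;-0.003 0 0 0.001 0.0005 0.02 0.84;-0.003 0 0 0.001 0.0005 0 0.84;-0.003 0 0 0.001 0.0005 0 0.84'; python3 -c "
from h import *
goto([.46,-.07,.2],1.571)"
```

```text
time_s: 12.6
tool_pos: [0.6088, -0.0017, 0.1316]
orientation: [0.0, 0.998, 0.067, 0.002]
force: [-0.4, 0.1, -0.4]
finger_gap: 0.838
grasp_force: 0.0
pos [ 0.6088 -0.0017  0.1316] psi 0.1345 t 12.6
row [ 0.003 -0.003 -1.436] [-0.1563  0.0478 -0.069 ]
```

```bash
python3 -m crank '0.003 -0.003 -1.436 -0.151 0.008 -0.118 0.6;0.003 -0.003 -1.436 -0.151 0.008 -0.118 0.6;0.003 -0.003 -1.436 -0.151 0.008 -0.118 0.6;0.003 -0.003 -1.436 -0.151 0.008 -0.118 0.6;0.003 -0.003 -1.436 -0.151 0.008 -0.118 0.6;0.003 -0.003 -1.436 -0.151 0.008 -0.118 0.6;0.003 -0.003 -1.436 -0.151 0.008 -0.118 0.6;0.003 -0.003 -1.436 -0.151 0.008 -0.118 0.6;0.003 -0.003 -1.436 -0.151 0.008 -0.118 0.6;0.003 -0.003 -1.436 -0.151 0.008 -0.118 0.6;0.003 -0.003 -1.436 -0.151 0.008 -0.118 0.6;0.003 -0.003 -1.436 -0.151 0.008 -0.118 0.6;0.003 -0.003 -1.436 -0.151 0.008 -0.118 0.6;0.003 -0.003 -1.436 -0.151 0.008 -0.118 0.6'
python3 - <<'E'
from h import *
goto([.455,.09,.1],1.571)
c=env.capture("wrist"); save(c,"w3.png"); np.savez("w3.npz",**c)
E
```

```text
time_s: 14.0
tool_pos: [0.4586, -0.0296, 0.2465]
orientation: [-0.002, 0.708, 0.707, -0.002]
force: [0.5, 1.4, 0.7]
finger_gap: 0.598
grasp_force: 0.0
pos [ 0.4586 -0.0296  0.2465] psi 1.5697 t 14.0
row [-0.006  0.001 -0.001] [ 0.1197 -0.0029  0.1464]
```

View pics/w3.png

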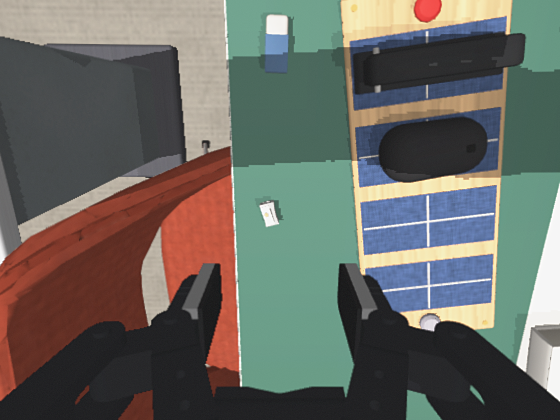

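The wrist view shows the stapler and mouse in place, the eraser at (277,43) and the sharpener at (269,213). I'll measure all of them.

Run:
```python
from h import *
c=dict(np.load("w3.npz")); f=c["frame"]; hsv=cv2.cvtColor(f,cv2.COLOR_RGB2HSV).astype(int)
def roi(a,b,x,y): m=np.zeros(f.shape[:2],bool); m[a:b,x:y]=1; return m
green=(hsv[...,0]>65)&(hsv[...,0]<95)&(hsv[...,1]>60)
for n,r,z in(("eraser",roi(3,85,250,305),.0136),("sharp",roi(190,240,250,290),.0116)):
    m=max(blobs(cv2.morphologyEx((r&~green).astype(np.uint8),cv2.MORPH_OPEN,np.ones((3,3))),30),key=lambda b:b[0][4])
    P=cloud(c,m[2]); Q=P[P[:,2]>.006]; print(n,m[0],rect(m[2],c,z),rect(m[2],c,.004),"cloud",prect(Q),np.percentile(Q[:,2],[5,50,95]).round(4))
hb=(f.max(2)<60)&(hsv[...,1]<140)
m=roi(30,100,352,530)&hb; P=cloud(c,m); Q=P[(P[:,2]>.03)&(P[:,2]<.07)]; print("stapler",prect(Q))
m=roi(112,185,375,492)&hb; P=cloud(c,m); Q=P[(P[:,2]>.018)&(P[:,2]<.05)]; print("mouse",prect(Q),Q[:,2].max())
b=(hsv[...,0]>100)&(hsv[...,0]<130)&(hsv[...,1]>90)&roi(180,315,355,500)
b=cv2.morphologyEx(b.astype(np.uint8),cv2.MORPH_OPEN,np.ones((3,3)))
for s,ce,m in blobs(b,300): print("quad",rect(m,c,.006))
```

```text
eraser [ 265   14   24   60 1371] [455.056  93.668  48.579  20.893   1.557] [454.933  94.896  49.895  21.459   1.557] cloud [454.99   94.06   47.842  20.909   1.553] [0.0116 0.0131 0.0144]
sharp [259 200  20  27 382] [446.519 -68.536  28.728  16.709  -1.31 ] [446.241 -71.028  29.34   17.065  -1.31 ] cloud [446.703 -69.778  25.133  14.788   1.816] [0.0081 0.0117 0.0132]
stapler [5.95941e+02 7.69350e+01 1.30535e+02 2.56450e+01 1.29000e-01]
mouse [ 6.03829e+02 -3.54000e-01  9.58500e+01  5.46400e+01  1.23000e-01] 0.04262814460362058
quad [ 6.49791e+02 -5.85480e+01  6.74100e+01  2.88370e+01  1.38000e-01]
quad [ 5.78928e+02 -6.82040e+01  6.74090e+01  2.85690e+01  1.33000e-01]
quad [ 6.5423e+02 -9.0387e+01  6.6572e+01  2.7825e+01  1.3200e-01]
quad [ 5.83426e+02 -9.99310e+01  6.78490e+01  2.78020e+01  1.32000e-01]
quad [ 6.60220e+02 -1.36256e+02  6.70940e+01  2.83060e+01  1.28000e-01]
quad [ 5.89703e+02 -1.45699e+02  6.69210e+01  2.80300e+01  1.34000e-01]
quad [ 6.64948e+02 -1.68004e+02  6.67470e+01  2.76460e+01  1.37000e-01]
quad [ 6.02990e+02 -1.76229e+02  4.76570e+01  2.73090e+01  1.30000e-01]
```

```bash
python3 -c "
from h import *
goto([.455,.0937,.025],1.555)"
```

```text
pos [ 0.4586 -0.0297  0.2465] psi 1.5699 t 14.05
row [-0.006  0.001  0.015] [ 0.1235 -0.0025  0.2215]
```

```bash
python3 -m crank '-0.006 0 0.015 0.1235 -0.0025 0.05 0.5;-0.006 0 0.015 0.1235 -0.0025 0.1 0.5;-0.006 0 0.015 0.1235 -0.0025 0.14 0.5;-0.006 0 0.015 0.1235 -0.0025 0.18 0.5;-0.006 0 0.015 0.1235 -0.0025 0.205 0.5;-0.006 0 0.015 0.1235 -0.0025 0.2175 0.5;-0.006 0 0.015 0.1235 -0.0025 0.2205 0.5;-0.006 0 0.015 0.1235 -0.0025 0.2205 0.5;-0.006 0 0.015 0.1235 -0.0025 0.2205 0.35;-0.006 0 0.015 0.1235 -0.0025 0.2205 0.2;-0.006 0 0.015 0.1235 -0.0025 0.2205 0.1;-0.006 0 0.015 0.1235 -0.0025 0.2205 0.1;-0.006 0 0.015 0.1235 -0.0025 0.2205 0.1;-0.006 0 0.015 0.1235 -0.0025 0.2205 0.1;-0.006 0 0.015 0.1235 -0.0025 0.2205 0.1'; python3 -c "
from h import *
goto([.6166,-.0791,.14],.135)"
```

```text
time_s: 15.55
tool_pos: [0.4559, 0.0935, 0.0278]
orientation: [0.001, 0.713, 0.701, 0.001]
force: [0.1, -0.6, 7.3]
finger_gap: 0.222
grasp_force: 58.6
pos [0.4559 0.0935 0.0278] psi 1.5549 t 15.55
row [ 0.003 -0.003  1.42 ] [-0.17    0.1638 -0.1117]
```

```bash
python3 -m crank '0 0 0 0 0 -0.05 0.1;0 0 0 0 0 -0.1 0.1;0 0 0 0 0 -0.1117 0.1;0.003 -0.003 1.42 -0.17 0.1638 -0.1117 0.1;0.003 -0.003 1.42 -0.17 0.1638 -0.1117 0.1;0.003 -0.003 1.42 -0.17 0.1638 -0.1117 0.1;0.003 -0.003 1.42 -0.17 0.1638 -0.1117 0.1;0.003 -0.003 1.42 -0.17 0.1638 -0.1117 0.1;0.003 -0.003 1.42 -0.17 0.1638 -0.1117 0.1;0.003 -0.003 1.42 -0.17 0.1638 -0.1117 0.1;0.003 -0.003 1.42 -0.17 0.1638 -0.1117 0.1;0.003 -0.003 1.42 -0.17 0.1638 -0.1117 0.1;0.003 -0.003 1.42 -0.17 0.1638 -0.1117 0.1;0.003 -0.003 1.42 -0.17 0.1638 -0.1117 0.1;0.003 -0.003 1.42 -0.17 0.1638 -0.1117 0.1;0.003 -0.003 1.42 -0.17 0.1638 -0.1117 0.1;0.003 -0.003 1.42 -0.17 0.1638 -0.1117 0.1'
python3 - <<'E'
from h import *
goto([.6166,-.0791,.0325],.135)
c=env.capture("wrist"); save(c,"w4.png"); np.savez("w4.npz",**c); print(env.observe()["finger_gap"])
E
```

```text
time_s: 17.25
tool_pos: [0.6161, -0.0789, 0.1382]
orientation: [0.0, 0.998, 0.068, -0.002]
force: [0.9, 0.6, -0.8]
finger_gap: 0.221
grasp_force: 59.2
pos [ 0.6161 -0.0789  0.1382] psi 0.1367 t 17.25
row [0.    0.003 0.002] [0.0008 0.0003 0.1057]
0.22065227025996043
```

View pics/w4.png

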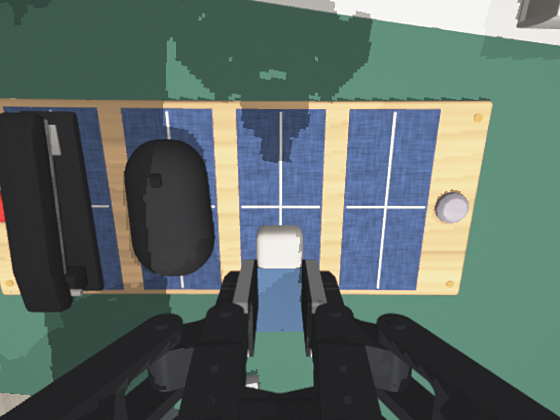

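The eraser is held straight over strip 3 with its white end forward at (280,245), and the stapler and mouse are settled. Lower it; before release I want the underside within about 0.5 mm of the felt.

```bash
python3 -m crank '0 0.003 0.002 0.0008 0.0003 0.04 0.1;0 0.003 0.002 0.0008 0.0003 0.075 0.1;0 0.003 0.002 0.0008 0.0003 0.095 0.1;0 0.003 0.002 0.0008 0.0003 0.104 0.1;0 0.003 0.002 0.0008 0.0003 0.1055 0.1;0 0.003 0.002 0.0008 0.0003 0.106 0.1;0 0.003 0.002 0.0008 0.0003 0.106 0.1;0 0.003 0.002 0.0008 0.0003 0.106 0.25;0 0.003 0.002 0.0008 0.0003 0.106 0.4;0 0.003 0.002 0.0008 0.0003 0.106 0.5;0 0.003 0.002 0.0008 0.0003 0.106 0.5;0 0.003 0.002 0.0008 0.0003 0.08 0.5;0 0.003 0.002 0.0008 0.0003 0.04 0.5;0 0.003 0.002 0.0008 0.0003 0 0.5;0 0.003 0.002 0.0008 0.0003 0 0.5'; python3 -c "
from h import *
goto([.4466,-.0695,.1],1.82)"
```

```text
time_s: 18.8
tool_pos: [0.6199, -0.0796, 0.1432]
orientation: [0.001, 0.998, 0.067, 0.004]
force: [-0.3, 0.4, -0.4]
finger_gap: 0.497
grasp_force: 0.0
pos [ 0.6199 -0.0796  0.1432] psi 0.1334 t 18.8
row [ 0.008 -0.004 -1.687] [-0.1707 -0.0332  0.0418]
```

```bash
python3 -m crank '0 0 -0.3 -0.04 -0.01 0 0.5;0.008 -0.004 -1.687 -0.1707 -0.0332 0.04 0.5;0.008 -0.004 -1.687 -0.1707 -0.0332 0.04 0.4;0.008 -0.004 -1.687 -0.1707 -0.0332 0.04 0.4;0.008 -0.004 -1.687 -0.1707 -0.0332 0.04 0.4;0.008 -0.004 -1.687 -0.1707 -0.0332 0.04 0.4;0.008 -0.004 -1.687 -0.1707 -0.0332 0.04 0.4;0.008 -0.004 -1.687 -0.1707 -0.0332 0.04 0.4;0.008 -0.004 -1.687 -0.1707 -0.0332 0.04 0.4;0.008 -0.004 -1.687 -0.1707 -0.0332 0.04 0.4;0.008 -0.004 -1.687 -0.1707 -0.0332 0.04 0.4;0.008 -0.004 -1.687 -0.1707 -0.0332 0.04 0.4;0.008 -0.004 -1.687 -0.1707 -0.0332 0.04 0.4;0.008 -0.004 -1.687 -0.1707 -0.0332 0.04 0.4;0.008 -0.004 -1.687 -0.1707 -0.0332 0.04 0.4;0.008 -0.004 -1.687 -0.1707 -0.0332 0.04 0.4'
python3 - <<'E'
from h import *
c=env.capture("wrist"); save(c,"w5.png"); np.savez("w5.npz",**c)
goto([.4466,-.0695,.024],1.82)
E
```

```text
time_s: 20.4
tool_pos: [0.4433, -0.0687, 0.098]
orientation: [-0.003, 0.614, 0.789, -0.002]
force: [0.2, 0.6, -0.3]
finger_gap: 0.399
grasp_force: 0.0
pos [ 0.4433 -0.0687  0.098 ] psi 1.8201 t 20.45
row [-0.008 -0.003  0.   ] [-0.0018  0.0036  0.074 ]
```

View pics/w5.png

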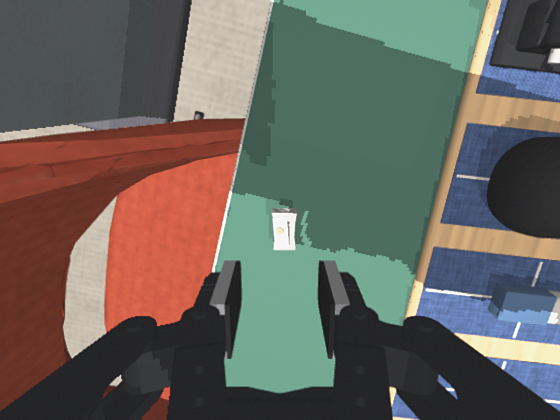

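The sharpener at (284,230) lines up with the jaws, and the eraser lies on its strip at (525,300).

Run:
```python
from h import *
c=dict(np.load("w5.npz")); f=c["frame"]; hsv=cv2.cvtColor(f,cv2.COLOR_RGB2HSV).astype(int)
g=(hsv[...,0]>65)&(hsv[...,0]<95)&(hsv[...,1]>60); m=np.zeros(g.shape,bool); m[200:256,265:302]=1
P=cloud(c,m&~g); Q=P[P[:,2]>.006]; r=prect(Q); print(r,len(Q))
goto([r[0]/1000,r[1]/1000,.024],1.82)
```

```text
[446.245 -69.962  25.767  15.018   1.811] 842
pos [ 0.4433 -0.0687  0.098 ] psi 1.8201 t 20.45
row [-0.008 -0.003  0.   ] [-0.0021  0.0031  0.074 ]
```

```bash
python3 -m crank '-0.008 -0.003 0.008 -0.002 0.0031 0.03 0.4;-0.008 -0.003 0.008 -0.002 0.0031 0.055 0.4;-0.008 -0.003 0.008 -0.002 0.0031 0.068 0.4;-0.008 -0.003 0.008 -0.002 0.0031 0.0735 0.4;-0.008 -0.003 0.008 -0.002 0.0031 0.0735 0.4;-0.008 -0.003 0.008 -0.002 0.0031 0.0735 0.25;-0.008 -0.003 0.008 -0.002 0.0031 0.0735 0.15;-0.008 -0.003 0.008 -0.002 0.0031 0.0735 0.05;-0.008 -0.003 0.008 -0.002 0.0031 0.0735 0.05;-0.008 -0.003 0.008 -0.002 0.0031 0.0735 0.05;-0.008 -0.003 0.008 -0.002 0.0031 0.0735 0.05;-0.008 -0.003 0.008 -0.002 0.0031 0.0735 0.05'; python3 -c "
from h import *
goto([.627,-.1562,.13],.135)"
```

```text
time_s: 21.65
tool_pos: [0.4466, -0.07, 0.0254]
orientation: [0.001, 0.617, 0.787, 0.0]
force: [-0.6, 0.6, 7.3]
finger_gap: 0.152
grasp_force: 59.2
pos [ 0.4466 -0.07    0.0254] psi 1.8126 t 21.65
row [ 2.000e-03 -1.000e-03  1.678e+00] [-0.127   0.1546 -0.1043]
```

```bash
python3 -m crank '0 0 0 0 0 -0.05 0.05;0 0 0 0 0 -0.1 0.05;0.002 0 1.678 -0.127 0.1546 -0.1043 0.05;0.002 0 1.678 -0.127 0.1546 -0.1043 0.05;0.002 0 1.678 -0.127 0.1546 -0.1043 0.05;0.002 0 1.678 -0.127 0.1546 -0.1043 0.05;0.002 0 1.678 -0.127 0.1546 -0.1043 0.05;0.002 0 1.678 -0.127 0.1546 -0.1043 0.05;0.002 0 1.678 -0.127 0.1546 -0.1043 0.05;0.002 0 1.678 -0.127 0.1546 -0.1043 0.05;0.002 0 1.678 -0.127 0.1546 -0.1043 0.05;0.002 0 1.678 -0.127 0.1546 -0.1043 0.05;0.002 0 1.678 -0.127 0.1546 -0.1043 0.05;0.002 0 1.678 -0.127 0.1546 -0.1043 0.05;0.002 0 1.678 -0.127 0.1546 -0.1043 0.05;0.002 0 1.678 -0.127 0.1546 -0.1043 0.05;0.002 0 1.678 -0.127 0.1546 -0.1043 0.05'
python3 - <<'E'
from h import *
goto([.627,-.1562,.030],.135)
c=env.capture("wrist"); save(c,"w6.png"); np.savez("w6.npz",**c); print(env.observe()["finger_gap"])
E
```

```text
time_s: 23.35
tool_pos: [0.6267, -0.1562, 0.1289]
orientation: [-0.0, 0.998, 0.068, -0.001]
force: [0.3, 0.2, -0.2]
finger_gap: 0.148
grasp_force: 58.9
pos [ 0.6267 -0.1562  0.1289] psi 0.1368 t 23.35
row [-0.001  0.001  0.002] [0.0004 0.0001 0.0989]
0.15284706575295276
```

View pics/w6.png

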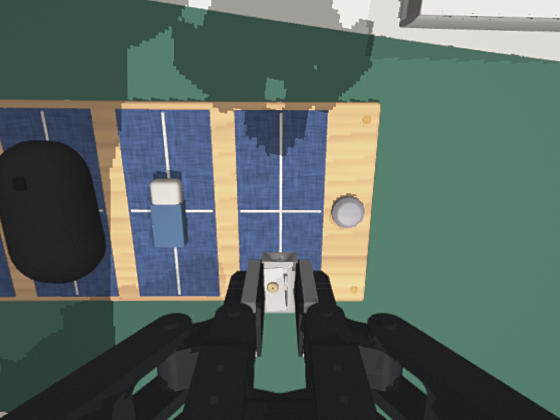

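The sharpener is held straight above strip 4, and the eraser is centred on its cross (168,212). Lower and release.

```bash
python3 -m crank '0 0 0.002 0.0004 0 0.04 0.05;0 0 0.002 0.0004 0 0.07 0.05;0 0 0.002 0.0004 0 0.09 0.05;0 0 0.002 0.0004 0 0.0975 0.05;0 0 0.002 0.0004 0 0.099 0.05;0 0 0.002 0.0004 0 0.099 0.05;0 0 0.002 0.0004 0 0.099 0.05;0 0 0.002 0.0004 0 0.099 0.15;0 0 0.002 0.0004 0 0.099 0.25;0 0 0.002 0.0004 0 0.099 0.35;0 0 0.002 0.0004 0 0.099 0.4;0 0 0.002 0.0004 0 0.099 0.4;0 0 0.002 0.0004 0 0.07 0.4;0 0 0.002 0.0004 0 0.03 0.4;0 0 0.002 0 0 -0.01 0.4;0 0 0.002 -0.04 0.03 -0.04 0.4;0 0 0.002 -0.08 0.07 -0.06 0.4;0 0 0.002 -0.1 0.1 -0.06 0.4;0 0 0.002 -0.1 0.1 -0.06 0.4'
python3 - <<'E'
from h import *
env.capture("wrist"); c=env.capture("wrist"); save(c,"w7.png"); np.savez("w7.npz",**c)
t=env.capture("top"); cv2.imwrite("pics/t7.png",cv2.resize(t["frame"][130:265,150:430],None,fx=2.8,fy=2.8,interpolation=cv2.INTER_CUBIC)[:,:,::-1])
E
```

```text
time_s: 25.3
tool_pos: [0.5369, -0.2766, 0.1907]
orientation: [0.002, 0.998, 0.062, -0.001]
force: [-0.1, -0.5, -0.2]
finger_gap: 0.4
grasp_force: 0.0
```

View pics/w7.png

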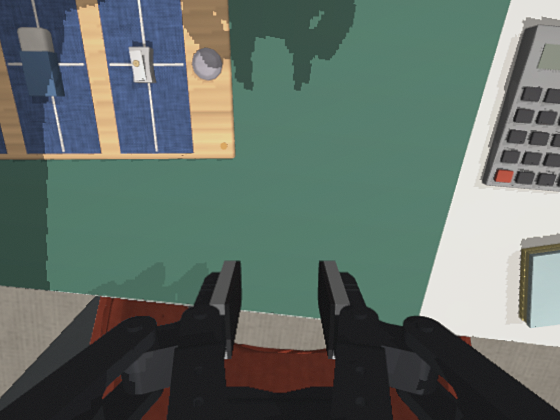

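View pics/t7.png

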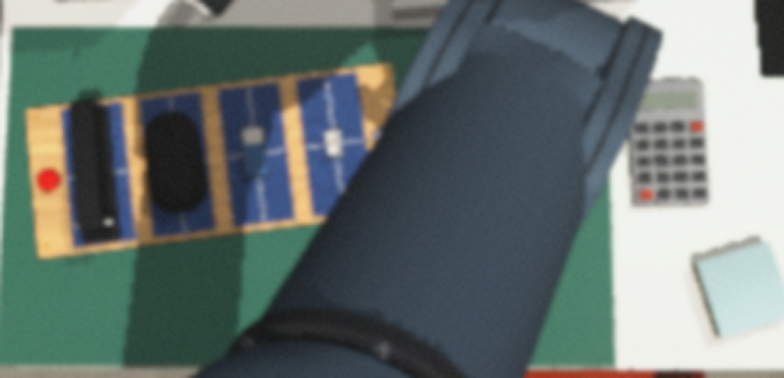

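Both views show stapler, mouse, eraser and sharpener in order from the red stud, each centred on its cross. The sharpener is at (141,64) in the wrist view. The gripper is clear, and the calculator and sticky notes are undisturbed.

```bash
python3 -c "
from cell import env
print(env.sign_off())"
```

```text
the job is handed in; nothing more can be done
None
```

The stapler, mouse, eraser and sharpener are lined up in that order from the red stud, each upright and lengthwise on its strip and centred to within about 3 mm by camera. Everything is released, the calculator and sticky notes are untouched, and the job was handed in at about 25 s with no verdict returned.

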